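# Set the filter turret by counting clicks from its stop

### The job

The filter turret has no markings, so set it by feel: turn it gently anticlockwise (seen from above) by its upright finger bar until it comes up against its internal stop, without straining the stop, then count four clicks clockwise. Leave it resting in the fourth click and push the lock slide at the front of the housing fully in towards the turret to lock it there. Leave the things lying about it where they are.

Things in the scene. Friction and masses are not known exactly. Their poses are not given: they have to be found in the camera images.
- housing: Grey drum (140 mm across, top 48 mm above the bench) on a fixed 190 x 150 mm foot plate. Origin on the bench under the turret axis; x points from the lock slide at the front to the lens barrel at the back, z up. Inside it, unseen and in a different place each time, is a rubber-buffered stop, two to five clicks anticlockwise of the turret's start; it also ends clockwise turning.
- turret: Aluminium disc on the drum, 124 mm across, upper face 56 mm above the bench, with a 32 mm hub, 8 mm high. Origin on its vertical axis at bench level; x points away from the finger bar. It clicks every 15 degrees (a sprung roller pulls it into each click) and then rests there. A click resists with about 3 to 5 N at the finger bar, then pulls onward by as much.
- turret_axis (a point): Point fixed to the housing on the turret's axis, 56 mm above the bench; x as the housing. Against the stop the finger bar meets a springy resistance of 2 to 3 N per mm that does not let go: 9 N at the bar is surely the stop; over 20 N at the bar (about 1 N m about the turret axis, the gripper's own twist included) strains it. Click zero lies within 2 degrees of touching the stop.
- crank_knob (a point): Centre (half-way up) of the upright black finger bar near the edge of the turret disc: 26 mm long along the disc's radius, 12 mm thick across it, 30 mm tall (58 to 88 mm above the bench), its centre 47 mm from the turret axis. It is fast on the disc, so it swings round the turret axis and turns with it; the point's x axis points inward to the turret axis.
- lock_knob (a point): Centre (half-way up) of the round upright black knob on the steel lock slide, 14 mm across, 34 mm tall (26 to 60 mm above the bench). With the slide out it is 108 mm in front of the turret axis. It slides level towards the axis with 2 to 3 N of friction and stays where left; it goes fully in only with the turret resting in a click, and then stops hard.
- lock_slide (a joint): Travel of the lock slide in m: 0 is fully out, about 0.012 fully in.
- loupe: Black stand loupe, 43 mm across, 38 mm tall; origin at the centre of its underside. A bystander: leave it alone.
- paste_jar: White screw jar with black lid, 49 mm across, 60 mm tall; origin at the centre of its underside. A bystander: leave it alone.
- weight: Grey cloth-covered weight, 100 x 46 x 27 mm; origin at the centre of its underside. A bystander: leave it alone.
- eraser: Eraser in a sleeve, 55 x 25 x 14 mm; origin at the centre of its underside. A bystander: leave it alone.
- cotton_buds: Clear round tub of cotton buds, 77 mm across, 80 mm tall; origin at the centre of its underside. A bystander: leave it alone.
- print_wad: Wad of old prints, 96 x 127 x 35 mm; origin at the centre of its underside. A bystander: leave it alone.
- tweezers: Steel tweezers, 131 x 20 x 9 mm; origin at the centre of its underside. A bystander: leave it alone.

How it is judged:
By the outcome, as a careful person would: the job done as asked, in the order asked, and still so for the second after the job is handed in, with the robot touching nothing.
It also fails if it takes over 61 s, if anything falls off the work surface, if the arm or the gripper's body presses on something with over 40 N, if the wrist force passes 120 N, or if a joint passes its speed limit or range.

### The arm

A 6-joint arm with a two-finger parallel gripper is mounted at the origin on the work surface; the furniture and walls round the work are solid. World frame = base frame: x ahead of the robot, y to its left, z up, the work surface at z = 0. Lengths are in m, angles in degrees, forces in N, time in s.
With the tool pointing down it reaches from about 0.25 to 0.725 m from the base axis. Payload 9.7 kg.
Tool frame: the origin (TCP) lies midway between the tips of the shut fingers; the grasp point (between the pads) lies 19 mm behind it; z points along the fingers, y is the line along which they close (so a half turn about z gives the same grasp; the last joint's range is limited). The gripper opens to 85 mm and grips with 20 to 120 N. Pads are 22 mm wide; open, the fingers measure 114 mm over their backs; the gripper's body (76 mm by 85 mm) begins 54 mm behind the grasp point. The pads swing forward as they close: fully open they stand 13 mm farther back than shut.
Start: joints at [76.948, 4.979, 10.078, 95.1, 0, 90], TCP at [0.124, 0.536, 0.231] pointing down, gripper open.
Joint ranges: [-179.16, 179.16], [-48.56, 103.87], [-65.8, 70.77], [-126.05, 130.52], [-82.76, 87.17], [-180, 180]. Speed limits (degrees/s): [127.2, 127.2, 147.25, 180, 180, 180].

### API

Orientations are given as [roll, pitch, yaw] about the fixed x, y, z axes, in that order (R = Rz(yaw) Ry(pitch) Rx(roll)).
In Python, from workcell import bot gives the robot as it stands.
- The arm moves only by the shell command python3 -m crank 'ROWS' [FORCE]. ROWS is JSON, a list of rows, each an object with "gripper": the finger opening in mm, from 0 to 85.4; "travel": the shift along the tool's x, y, z in mm, a list of three; "twist": the turn, a rotation vector about the tool's x, y, z in rad, a list of three. In form: [{"gripper": gripper, "travel": [tx, ty, tz], "twist": [rx, ry, rz]}, ...]. A call has 1 to 12 rows; each row shifts and turns the commanded pose from where the row before left it, along the tool's axes as they then stand; what a row does not reach is not made up. A row lasts 1/8 s, in which the tool goes at most 62.5 mm and 10.7 degrees, less where a joint would pass 70% of its speed; a pose out of reach is approached as far as the arm can. A call is refused whole if a number of a shift passes 62.5 or a number of a turn 0.188, either way. A call with a gripper value outside its range is refused whole. The fingers move at their own pace and stop on an object; FORCE is the grip in N (left out, the last holds). Time passes only in rows, so rows that do not move let the fingers close. It gives the time, the measured TCP pose, the force, the opening and the grip force at its end, in the units of the state.
- bot.get_obs(): the state, without advancing time (a new reading comes with each control period).
- bot.camera(name): name is "scene" or "top" or "wrist"; returns the picture (480x640x3 uint8, red, green, blue); there is no depth.
- bot.calibration(name): a dict with "vfov" (degrees; the focal length in pixels is half the picture's height over the tangent of half this angle, whatever the lens; pixels are square), "cx", "cy" (the principal point, pixels), "camera_from_world" (4x4, takes a point from world to camera coordinates). Camera axes: x right, y down, z forward; pixel columns grow to the right and rows downward; lengths in m; the calibration is good to about 2 mm. A picture is of the moment at which its call begins: read the wrist's pose just before it. calibration takes no time and is no camera call; for the wrist camera it gives the pose at the moment of the call.
- bot.job_done(): hands the job in; it is judged then, once.
The state is a dict: "time": time; "q": joint angles; "qd": joint speeds; "joint_efforts": joint torques, N m; "ee_pos": TCP position; "tcp_rot": TCP orientation; "wrist_force": force on the tool from outside, world axes, zero at the start; "torque": the same for the moment, N m; "opening": finger opening in m; "grasp_force": force on a finger pad.
Only numpy, scipy, OpenCV 4.12 (cv2) and the standard library are available. Lean on these libraries where they do the work, as an engineer would, in place of code of your own. Each camera call takes 0.05 s, during which the arm holds its last target. There are 200 camera calls.

## Working session

There is one attempt and no reset: what is moved stays moved. The work goes in short steps, Python scripts to look and compute and a shell command to move; the robot and the scene stay as the last step left them, time stands still between calls to the robot, and variables do not carry over. Pictures are saved under pics/ and viewed, at most 10 in all, crops included, and the job is handed in when it is done.

```bash
mkdir -p pics
python3 - <<'E'
from workcell import bot
import cv2,numpy as np
np.set_printoptions(precision=4,suppress=True)
o=bot.get_obs();print(o)
for n in("top","scene"):
    im=bot.camera(n);cv2.imwrite(f"pics/{n}0.png",im[:,:,::-1]);c=bot.calibration(n);print(n,c)
E
```

```text
{'time': 0.0, 'q': array([76.9496,  5.0099, 10.0329, 95.0978,  0.0004, 90.0006]), 'qd': array([-0.0459, -0.0863,  0.0394, -0.0767,  0.0333, -0.0793]), 'joint_efforts': array([ -0.0005, -52.0386,  46.4809,   0.0159,  -0.    ,   0.    ]), 'ee_pos': array([0.1241, 0.5356, 0.2306]), 'tcp_rot': array([-179.9251,   -0.0004,  166.9491]), 'wrist_force': array([0.1817, 0.7132, 0.7648]), 'torque': array([-0.0114,  0.0073, -0.0392]), 'grasp_force': 0.0, 'opening': 0.08536699895750616}
top {'vfov': 52.479964374939826, 'cx': 318.6731935010889, 'cy': 238.14677061436294, 'camera_from_world': array([[-0.0078, -0.9996,  0.0255, -0.0226],
       [-0.988 ,  0.0037, -0.1543,  0.4916],
       [ 0.1542, -0.0264, -0.9877,  1.0623],
       [ 0.    ,  0.    ,  0.    ,  1.    ]])}
scene {'vfov': 56.601501016897515, 'cx': 327.0788670285056, 'cy': 236.3322565541818, 'camera_from_world': array([[ 0.5146, -0.8574, -0.002 , -0.2756],
       [-0.5616, -0.3353, -0.7564,  0.3458],
       [ 0.6479,  0.3904, -0.6541,  0.7223],
       [ 0.    ,  0.    ,  0.    ,  1.    ]])}
```

View pics/top0.png

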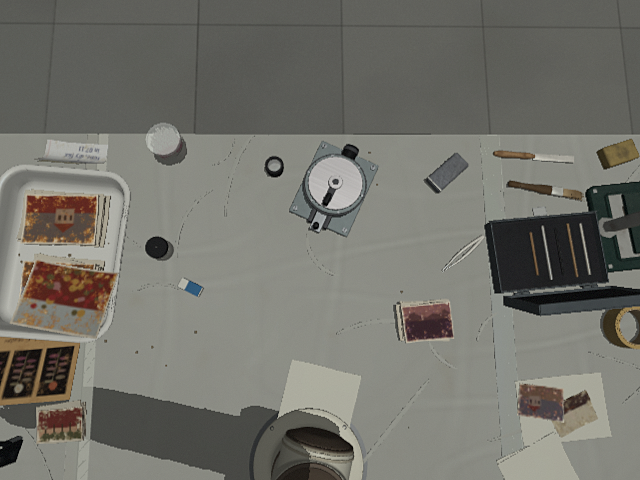

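View pics/scene0.png

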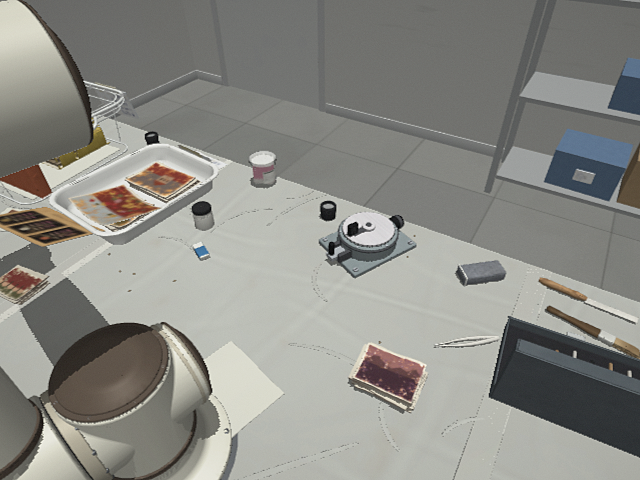

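The top view shows the turret near (336,183), the bar near (328,195), the lock knob near (315,226) and the lens barrel near (351,151). I'll enlarge this area.

```bash
cat > h.py <<'E'
import numpy as np,cv2
from workcell import bot
np.set_printoptions(precision=4,suppress=True)
def px2w(c,u,v,z,H=480):
    f=H/2/np.tan(np.radians(c['vfov']/2));T=np.array(c['camera_from_world'])
    R=T[:3,:3];o=-R.T@T[:3,3];d=R.T@np.array([(u-c['cx'])/f,(v-c['cy'])/f,1])
    return o+d*(z-o[2])/d[2]
def w2px(c,p):
    f=240/np.tan(np.radians(c['vfov']/2));T=np.array(c['camera_from_world'])
    q=T[:3,:3]@p+T[:3,3];return np.array([c['cx']+f*q[0]/q[2],c['cy']+f*q[1]/q[2]])
E
python3 - <<'E'
from h import *
im=cv2.imread("pics/top0.png");cv2.imwrite("pics/crop0.png",cv2.resize(im[135:245,270:400],None,fx=5,fy=5,interpolation=cv2.INTER_CUBIC))
c=bot.calibration("top")
for n,u,v,z in[("hub",335.5,183,.064),("bar",328,195,.088),("lock",315,224,.06)]:print(n,px2w(c,u,v,z))
E
```

```text
hub [ 0.6129 -0.0636  0.064 ]
bar [ 0.5792 -0.0453  0.088 ]
lock [ 0.52  -0.017  0.06 ]
```

View pics/crop0.png

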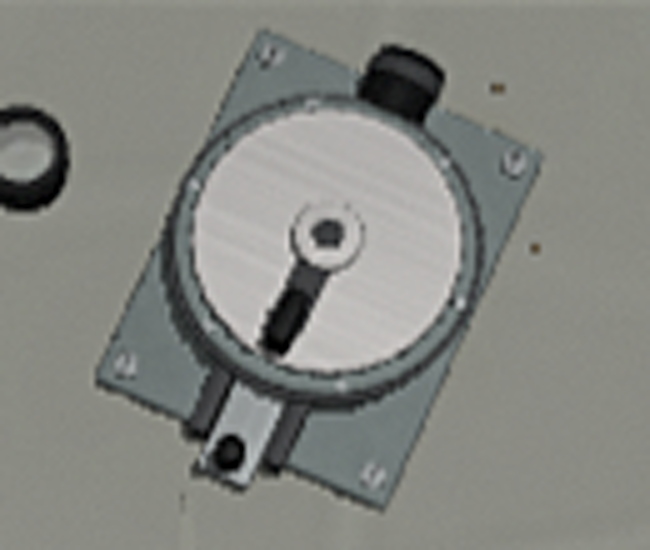

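The crop shows the hub at full-image pixel (335.6,181.8), the bar's top centre at about (328,198) pointing nearly at the lock, and the lock knob's top at about (316,224.6). I'll move above the bar and take a wrist picture.

```bash
python3 -m crank '[{"gripper":40,"travel":[-47,-38.7,2],"twist":[0,0,0]},{"gripper":40,"travel":[-47,-38.7,2],"twist":[0,0,0]},{"gripper":40,"travel":[-47,-38.7,2],"twist":[0,0,0]},{"gripper":40,"travel":[-47,-38.7,2],"twist":[0,0,0]},{"gripper":40,"travel":[-47,-38.7,2],"twist":[0,0,0]},{"gripper":40,"travel":[-47,-38.7,2],"twist":[0,0,0]},{"gripper":40,"travel":[-47,-38.7,2],"twist":[0,0,0]},{"gripper":40,"travel":[-47,-38.7,2],"twist":[0,0,0]},{"gripper":40,"travel":[-47,-38.7,2],"twist":[0,0,0]},{"gripper":40,"travel":[-47,-38.7,2],"twist":[0,0,0]},{"gripper":40,"travel":[-47,-38.7,2],"twist":[0,0,0]},{"gripper":40,"travel":[-47,-38.7,2],"twist":[0,0,0]}]' 20
python3 -m crank '[{"gripper":40,"travel":[0,0,0],"twist":[0,0,0.12]},{"gripper":40,"travel":[0,0,0],"twist":[0,0,0.12]},{"gripper":40,"travel":[0,0,0],"twist":[0,0,0]},{"gripper":40,"travel":[0,0,0],"twist":[0,0,0]}]'
python3 - <<'E'
from h import *
print(bot.get_obs()['q'],bot.get_obs()['ee_pos'],bot.get_obs()['tcp_rot'],bot.get_obs()['wrist_force'])
c=bot.calibration("wrist");im=bot.camera("wrist");cv2.imwrite("pics/w1.png",im[:,:,::-1]);print(c)
E
```

```text
time: 1.6
ee_pos: [0.5696, -0.0459, 0.2069]
tcp_rot: [180.0, -0.0, 166.9]
wrist_force: [1.0, 1.0, 1.0]
opening: 0.0397
grasp_force: 0.0
time: 2.1
ee_pos: [0.5687, -0.0438, 0.2072]
tcp_rot: [-180.0, -0.0, 153.4]
wrist_force: [0.7, 0.2, -0.1]
opening: 0.04
grasp_force: 0.0
[-4.408   7.3628  9.9888 92.6386  0.0006 22.2352] [ 0.5687 -0.0438  0.2072] [-179.9958   -0.0119  153.3569] [ 0.7115  0.1972 -0.1061]
{'vfov': 68.25113220642582, 'cx': 323.9269162886526, 'cy': 238.47773848313727, 'camera_from_world': array([[ 0.4479,  0.8941,  0.0002, -0.2153],
       [ 0.8504, -0.426 ,  0.3088, -0.5345],
       [ 0.2762, -0.1382, -0.9511,  0.1954],
       [ 0.    ,  0.    ,  0.    ,  1.    ]])}
```

View pics/w1.png

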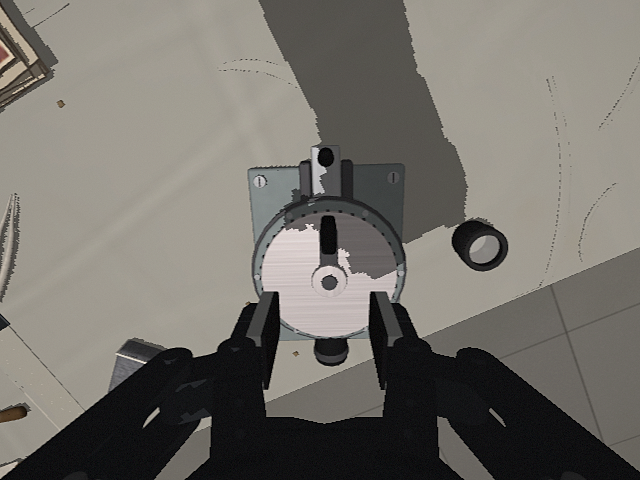

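The wrist view shows the hub centre at (329.5,282), the top of the bar at about (328,228) and the top of the lock knob at (325.5,154).

Run:
```python
from h import *
c=bot.calibration("wrist")
im=cv2.imread("pics/w1.png");cv2.imwrite("pics/c1.png",cv2.resize(im[135:310,240:420],None,fx=4,fy=3.4,interpolation=cv2.INTER_CUBIC)[:600])
hub=px2w(c,329.5,282,.064);print("hub",hub,"disc",px2w(c,330.5,270,.056))
print("lock",px2w(c,325.5,153.5,.06))
for t in(np.radians(153),):
  for r in(.034,.047,.060):
    for z in(.088,.058):
      print(r,z,w2px(c,np.array([hub[0]+r*np.cos(t),hub[1]+r*np.sin(t),z])))
```

```text
hub [ 0.6189 -0.0637  0.064 ] disc [ 0.6121 -0.0592  0.056 ]
lock [ 0.5181 -0.0173  0.06  ]
0.034 0.088 [330.4459 255.7522]
0.034 0.058 [329.8373 243.555 ]
0.047 0.088 [330.6483 240.1936]
0.047 0.058 [330.0128 229.2892]
0.06 0.088 [330.8566 224.1772]
0.06 0.058 [330.1929 214.6433]
```

View pics/c1.png

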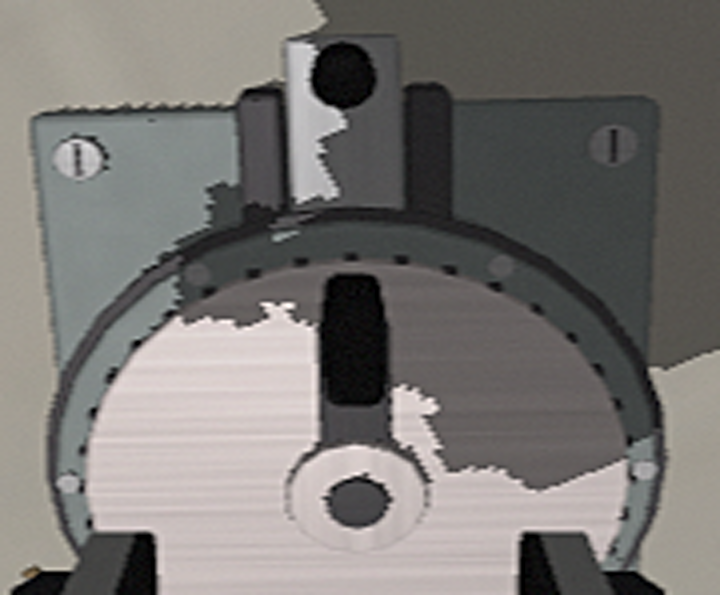

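```bash
python3 -m crank '[{"gripper":40,"travel":[-5,3.3,40],"twist":[0,0,-0.016]},{"gripper":40,"travel":[0,0,40],"twist":[0,0,0]},{"gripper":40,"travel":[0,0,40],"twist":[0,0,0]},{"gripper":40,"travel":[0,0,24],"twist":[0,0,0]},{"gripper":40,"travel":[0,0,0],"twist":[0,0,0]},{"gripper":40,"travel":[0,0,0],"twist":[0,0,0]}]' 20
python3 - <<'E'
from h import *
o=bot.get_obs();print(o['ee_pos'],o['tcp_rot'],o['wrist_force'],o['torque'])
im=bot.camera("wrist");cv2.imwrite("pics/w2.png",im[:,:,::-1])
E
```

```text
time: 2.9
ee_pos: [0.5753, -0.0432, 0.0647]
tcp_rot: [180.0, 0.1, 154.2]
wrist_force: [0.8, 0.3, -0.3]
opening: 0.0399
grasp_force: 0.0
[ 0.5753 -0.0432  0.0647] [179.9686   0.0831 154.1613] [ 0.76    0.2587 -0.2686] [-0.0424 -0.0416 -0.0085]
```

View pics/w2.png

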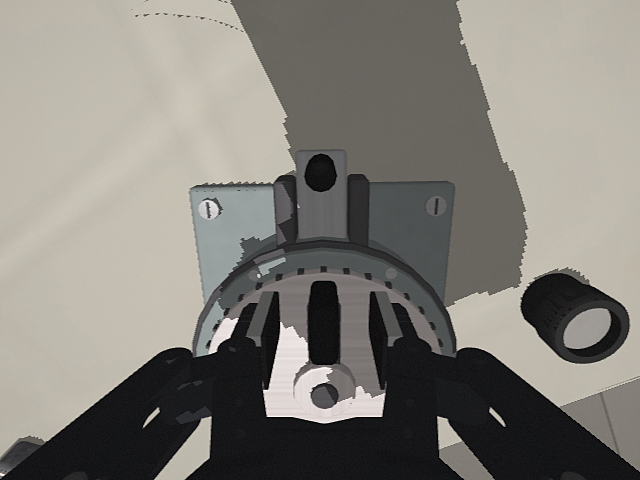

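The bar (column 323) is centred between the pads (279 and 370), and the hub is at (323,394). I'll close with a light grip.

```bash
python3 - <<'E'
from h import *
c=bot.calibration("wrist");print("hub",px2w(c,323.5,394,.064),"lock",px2w(c,320.5,160,.06), px2w(c,320.5,165,.06))
E
python3 -m crank '[{"gripper":8,"travel":[0,0,0],"twist":[0,0,0]},{"gripper":8,"travel":[0,0,0],"twist":[0,0,0]},{"gripper":8,"travel":[0,0,0],"twist":[0,0,0]},{"gripper":8,"travel":[0,0,0],"twist":[0,0,0]},{"gripper":8,"travel":[0,0,0],"twist":[0,0,0]}]' 20
python3 - <<'E'
from h import *
o=bot.get_obs();print(o['ee_pos'],o['tcp_rot'],o['wrist_force'],o['torque'])
E
```

```text
hub [ 0.6194 -0.065   0.064 ] lock [ 0.5156 -0.0161  0.06  ] [ 0.5175 -0.017   0.06  ]
time: 3.58
ee_pos: [0.5752, -0.0433, 0.0643]
tcp_rot: [180.0, 0.1, 154.1]
wrist_force: [-0.7, 0.9, 5.5]
opening: 0.0113
grasp_force: 23.5
[ 0.5752 -0.0433  0.0643] [179.9603   0.0844 154.1241] [-0.7115  0.9183  5.472 ] [0.0901 0.1588 0.0525]
```

```bash
cat > f.py <<'E'
from h import *
A=np.array([.618,-.064])
o=bot.get_obs();p=o['ee_pos'];d=p[:2]-A;F=o['wrist_force'];r=np.linalg.norm(d);u=d/r
M=o['torque'][2]+d[0]*F[1]-d[1]*F[0]
print("r %.4f ang %.2f yaw %.2f z %.4f Frad %.2f Ftan %.2f Fz %.1f Tz %.3f M/.047 %.2f grip %.1f t %.2f"%(r,np.degrees(np.arctan2(d[1],d[0]))%360,o['tcp_rot'][2]%360,p[2],F[:2]@u,F[1]*u[0]-F[0]*u[1],F[2],o['torque'][2],M/.047,o['grasp_force'],o['time']))
E
python3 f.py
python3 -m crank '[{"gripper":8,"travel":[-0.05,-2.07,0],"twist":[0,0,-0.0436]},{"gripper":8,"travel":[-0.05,-2.07,0],"twist":[0,0,-0.0436]},{"gripper":8,"travel":[-0.05,-2.07,0],"twist":[0,0,-0.0436]}]';python3 f.py
python3 -m crank '[{"gripper":8,"travel":[-0.05,-2.07,0],"twist":[0,0,-0.0436]},{"gripper":8,"travel":[-0.05,-2.07,0],"twist":[0,0,-0.0436]},{"gripper":8,"travel":[-0.05,-2.07,0],"twist":[0,0,-0.0436]}]';python3 f.py
python3 -m crank '[{"gripper":8,"travel":[-0.05,-2.07,0],"twist":[0,0,-0.0436]},{"gripper":8,"travel":[-0.05,-2.07,0],"twist":[0,0,-0.0436]}]';python3 f.py
python3 -m crank '[{"gripper":8,"travel":[-0.05,-2.07,0],"twist":[0,0,-0.0436]},{"gripper":8,"travel":[-0.05,-2.07,0],"twist":[0,0,-0.0436]}]';python3 f.py
```

```text
r 0.0475 ang 154.15 yaw 154.12 z 0.0643 Frad 1.04 Ftan -0.52 Fz 5.5 Tz 0.052 M/.047 0.59 grip 23.5 t 3.58
time: 3.95
ee_pos: [0.573, -0.049, 0.0643]
tcp_rot: [180.0, 0.1, 161.7]
wrist_force: [0.1, 1.1, 5.9]
opening: 0.0115
grasp_force: 23.5
r 0.0475 ang 161.54 yaw 161.69 z 0.0643 Frad 0.22 Ftan -1.06 Fz 5.9 Tz -0.187 M/.047 -5.05 grip 23.5 t 3.95
time: 4.32
ee_pos: [0.5714, -0.0551, 0.0643]
tcp_rot: [180.0, 0.1, 169.2]
wrist_force: [-0.5, 0.8, 5.4]
opening: 0.0118
grasp_force: 23.5
r 0.0475 ang 169.25 yaw 169.19 z 0.0643 Frad 0.61 Ftan -0.67 Fz 5.4 Tz 0.022 M/.047 -0.20 grip 23.5 t 4.33
time: 4.58
ee_pos: [0.5708, -0.0591, 0.0644]
tcp_rot: [180.0, 0.1, 174.2]
wrist_force: [0.3, 0.6, 6.7]
opening: 0.0112
grasp_force: 23.5
r 0.0474 ang 174.07 yaw 174.17 z 0.0644 Frad -0.23 Ftan -0.59 Fz 6.7 Tz -0.220 M/.047 -5.28 grip 23.5 t 4.58
time: 4.82
ee_pos: [0.5705, -0.0634, 0.0644]
tcp_rot: [-180.0, 0.1, 179.2]
wrist_force: [-1.3, 0.3, 5.8]
opening: 0.0114
grasp_force: 23.5
r 0.0475 ang 179.28 yaw 179.17 z 0.0644 Frad 1.35 Ftan -0.31 Fz 5.8 Tz -0.054 M/.047 -1.47 grip 23.5 t 4.83
```

```bash
python3 -m crank '[{"gripper":8,"travel":[-0.05,-2.07,0],"twist":[0,0,-0.0436]},{"gripper":8,"travel":[-0.05,-2.07,0],"twist":[0,0,-0.0436]},{"gripper":8,"travel":[0,0,0],"twist":[0,0,0]}]' >/dev/null;python3 f.py
python3 -m crank '[{"gripper":8,"travel":[-0.05,-2.07,0],"twist":[0,0,-0.0436]},{"gripper":8,"travel":[0,0,0],"twist":[0,0,0]}]'>/dev/null;python3 f.py
python3 -m crank '[{"gripper":8,"travel":[-0.02,-1.25,0],"twist":[0,0,-0.0262]},{"gripper":8,"travel":[0,0,0],"twist":[0,0,0]}]'>/dev/null;python3 f.py
```

```text
r 0.0475 ang 184.59 yaw 184.12 z 0.0643 Frad 0.74 Ftan 0.46 Fz 6.0 Tz 0.110 M/.047 2.80 grip 23.6 t 5.20
r 0.0475 ang 186.87 yaw 186.60 z 0.0644 Frad 0.32 Ftan 0.18 Fz 5.9 Tz -0.099 M/.047 -1.92 grip 23.5 t 5.45
r 0.0475 ang 188.39 yaw 188.09 z 0.0643 Frad 0.32 Ftan 0.25 Fz 6.1 Tz -0.054 M/.047 -0.90 grip 23.5 t 5.70
```

```bash
python3 -m crank '[{"gripper":8,"travel":[-0.02,-1.25,0],"twist":[0,0,-0.0262]},{"gripper":8,"travel":[0,0,0],"twist":[0,0,0]}]'>/dev/null;python3 f.py
python3 -m crank '[{"gripper":8,"travel":[-0.02,-1.25,0],"twist":[0,0,-0.0262]},{"gripper":8,"travel":[0,0,0],"twist":[0,0,0]}]'>/dev/null;python3 f.py
```

```text
r 0.0475 ang 189.87 yaw 189.59 z 0.0643 Frad 0.27 Ftan 0.23 Fz 7.3 Tz -0.118 M/.047 -2.28 grip 23.5 t 5.95
r 0.0475 ang 191.50 yaw 191.10 z 0.0644 Frad 1.81 Ftan 1.54 Fz 4.9 Tz 0.017 M/.047 1.91 grip 23.5 t 6.20
```

```bash
python3 -m crank '[{"gripper":8,"travel":[-0.05,-2.07,0],"twist":[0,0,-0.0436]},{"gripper":8,"travel":[-0.05,-2.07,0],"twist":[0,0,-0.0436]},{"gripper":8,"travel":[0,0,0],"twist":[0,0,0]}]' >/dev/null;python3 f.py
python3 -m crank '[{"gripper":8,"travel":[-0.05,-2.07,0],"twist":[0,0,-0.0436]},{"gripper":8,"travel":[0,0,0],"twist":[0,0,0]}]'>/dev/null;python3 f.py
python3 -m crank '[{"gripper":8,"travel":[-0.05,-2.07,0],"twist":[0,0,-0.0436]},{"gripper":8,"travel":[0,0,0],"twist":[0,0,0]}]'>/dev/null;python3 f.py
python3 -m crank '[{"gripper":8,"travel":[-0.02,-1.25,0],"twist":[0,0,-0.0262]},{"gripper":8,"travel":[0,0,0],"twist":[0,0,0]}]'>/dev/null;python3 f.py
```

```text
r 0.0476 ang 196.77 yaw 196.11 z 0.0643 Frad 1.39 Ftan 1.91 Fz 6.0 Tz 0.175 M/.047 5.65 grip 23.7 t 6.58
r 0.0475 ang 199.32 yaw 198.61 z 0.0644 Frad 0.93 Ftan 3.32 Fz 5.7 Tz 0.208 M/.047 7.80 grip 23.9 t 6.83
r 0.0475 ang 201.53 yaw 201.09 z 0.0644 Frad 1.12 Ftan -0.33 Fz 5.7 Tz -0.118 M/.047 -2.84 grip 23.5 t 7.08
r 0.0476 ang 203.00 yaw 202.58 z 0.0643 Frad -0.21 Ftan 0.39 Fz 5.7 Tz -0.168 M/.047 -3.18 grip 23.5 t 7.33
```

```bash
python3 -m crank '[{"gripper":8,"travel":[-0.02,-1.25,0],"twist":[0,0,-0.0262]},{"gripper":8,"travel":[0,0,0],"twist":[0,0,0]}]'>/dev/null;python3 f.py
python3 -m crank '[{"gripper":8,"travel":[-0.02,-1.25,0],"twist":[0,0,-0.0262]},{"gripper":8,"travel":[0,0,0],"twist":[0,0,0]}]'>/dev/null;python3 f.py
```

```text
r 0.0476 ang 204.47 yaw 204.09 z 0.0643 Frad 1.40 Ftan 1.17 Fz 5.6 Tz -0.155 M/.047 -2.12 grip 23.5 t 7.58
r 0.0476 ang 206.14 yaw 205.59 z 0.0643 Frad 0.89 Ftan 1.03 Fz 5.8 Tz -0.011 M/.047 0.81 grip 23.5 t 7.83
```

```bash
python3 -m crank '[{"gripper":8,"travel":[-0.05,-2.07,0],"twist":[0,0,-0.0436]},{"gripper":8,"travel":[-0.05,-2.07,0],"twist":[0,0,-0.0436]},{"gripper":8,"travel":[0,0,0],"twist":[0,0,0]}]' >/dev/null;python3 f.py
python3 -m crank '[{"gripper":8,"travel":[-0.05,-2.07,0],"twist":[0,0,-0.0436]},{"gripper":8,"travel":[0,0,0],"twist":[0,0,0]}]'>/dev/null;python3 f.py
python3 -m crank '[{"gripper":8,"travel":[-0.05,-2.07,0],"twist":[0,0,-0.0436]},{"gripper":8,"travel":[0,0,0],"twist":[0,0,0]}]'>/dev/null;python3 f.py
python3 -m crank '[{"gripper":8,"travel":[-0.02,-1.25,0],"twist":[0,0,-0.0262]},{"gripper":8,"travel":[0,0,0],"twist":[0,0,0]}]'>/dev/null;python3 f.py
```

```text
r 0.0476 ang 211.41 yaw 210.60 z 0.0644 Frad 1.93 Ftan 2.45 Fz 5.4 Tz 0.183 M/.047 6.38 grip 23.6 t 8.20
r 0.0476 ang 213.96 yaw 213.10 z 0.0644 Frad 0.48 Ftan 1.60 Fz 4.5 Tz 0.149 M/.047 4.80 grip 23.7 t 8.45
r 0.0476 ang 216.18 yaw 215.59 z 0.0644 Frad 1.85 Ftan 0.64 Fz 6.1 Tz -0.061 M/.047 -0.64 grip 23.5 t 8.70
r 0.0477 ang 217.36 yaw 217.06 z 0.0643 Frad 0.46 Ftan -0.61 Fz 6.6 Tz -0.368 M/.047 -8.45 grip 23.8 t 8.95
```

```bash
python3 -m crank '[{"gripper":8,"travel":[0,-0.6,0],"twist":[0,0,-0.0131]},{"gripper":8,"travel":[0,0,0],"twist":[0,0,0]}]'>/dev/null;python3 f.py
```

```text
r 0.0477 ang 218.23 yaw 217.80 z 0.0643 Frad 0.97 Ftan 0.82 Fz 6.4 Tz -0.257 M/.047 -4.65 grip 23.5 t 9.20
```

```bash
python3 -m crank '[{"gripper":8,"travel":[0,-0.6,0],"twist":[0,0,-0.0131]},{"gripper":8,"travel":[0,0,0],"twist":[0,0,0]}]'>/dev/null;python3 f.py
python3 -m crank '[{"gripper":8,"travel":[0,0,0],"twist":[0,0,0]}]'>/dev/null;python3 f.py
```

```text
r 0.0477 ang 218.86 yaw 218.55 z 0.0644 Frad 0.59 Ftan -1.14 Fz 6.4 Tz -0.401 M/.047 -9.68 grip 23.8 t 9.45
r 0.0477 ang 218.84 yaw 218.54 z 0.0644 Frad 0.46 Ftan -0.74 Fz 5.7 Tz -0.391 M/.047 -9.08 grip 23.8 t 9.57
```

```bash
python3 -m crank '[{"gripper":8,"travel":[0,-0.6,0],"twist":[0,0,-0.0131]},{"gripper":8,"travel":[0,0,0],"twist":[0,0,0]}]'>/dev/null;python3 f.py
python3 -m crank '[{"gripper":8,"travel":[0,-0.6,0],"twist":[0,0,-0.0131]},{"gripper":8,"travel":[0,0,0],"twist":[0,0,0]}]'>/dev/null;python3 f.py
```

```text
r 0.0477 ang 219.65 yaw 219.30 z 0.0644 Frad 0.50 Ftan 0.34 Fz 5.8 Tz -0.401 M/.047 -8.19 grip 23.7 t 9.82
r 0.0477 ang 220.45 yaw 220.05 z 0.0643 Frad 0.22 Ftan 0.09 Fz 5.7 Tz -0.320 M/.047 -6.71 grip 23.6 t 10.07
```

```bash
python3 -m crank '[{"gripper":8,"travel":[0,-0.6,0],"twist":[0,0,-0.0131]},{"gripper":8,"travel":[0,0,0],"twist":[0,0,0]}]'>/dev/null;python3 f.py
python3 -m crank '[{"gripper":8,"travel":[0,-0.6,0],"twist":[0,0,-0.0131]},{"gripper":8,"travel":[0,0,0],"twist":[0,0,0]}]'>/dev/null;python3 f.py
```

```text
r 0.0477 ang 220.99 yaw 220.80 z 0.0643 Frad 1.13 Ftan 0.50 Fz 6.4 Tz -0.485 M/.047 -9.82 grip 24.2 t 10.32
r 0.0477 ang 221.77 yaw 221.54 z 0.0644 Frad 1.01 Ftan -0.48 Fz 5.7 Tz -0.470 M/.047 -10.49 grip 24.3 t 10.57
```

```bash
python3 -m crank '[{"gripper":8,"travel":[0,-0.6,0],"twist":[0,0,-0.0131]},{"gripper":8,"travel":[0,0,0],"twist":[0,0,0]}]'>/dev/null;python3 f.py;python3 -m crank '[{"gripper":8,"travel":[0,0,0],"twist":[0,0,0]}]'>/dev/null;python3 f.py
```

```text
r 0.0477 ang 222.49 yaw 222.30 z 0.0644 Frad 1.37 Ftan -0.62 Fz 6.5 Tz -0.399 M/.047 -9.13 grip 24.4 t 10.82
r 0.0477 ang 222.48 yaw 222.28 z 0.0643 Frad 0.58 Ftan 0.48 Fz 5.7 Tz -0.511 M/.047 -10.39 grip 24.3 t 10.95
```

Resistance has held at about 10 N beyond where a click would have let go, so this is the stop. That puts click zero at about 214° and click four at about 154°. Turning clockwise now.

```bash
python3 -m crank '[{"gripper":8,"travel":[-0.05,2.07,0],"twist":[0,0,0.0436]},{"gripper":8,"travel":[-0.05,2.07,0],"twist":[0,0,0.0436]},{"gripper":8,"travel":[-0.05,2.07,0],"twist":[0,0,0.0436]},{"gripper":8,"travel":[-0.05,2.07,0],"twist":[0,0,0.0436]},{"gripper":8,"travel":[-0.05,2.07,0],"twist":[0,0,0.0436]}]'>/dev/null;python3 f.py
python3 -m crank '[{"gripper":8,"travel":[-0.05,2.07,0],"twist":[0,0,0.0436]},{"gripper":8,"travel":[-0.05,2.07,0],"twist":[0,0,0.0436]},{"gripper":8,"travel":[-0.05,2.07,0],"twist":[0,0,0.0436]}]'>/dev/null;python3 f.py
python3 -m crank '[{"gripper":8,"travel":[-0.05,2.07,0],"twist":[0,0,0.0436]},{"gripper":8,"travel":[-0.05,2.07,0],"twist":[0,0,0.0436]},{"gripper":8,"travel":[-0.05,2.07,0],"twist":[0,0,0.0436]}]'>/dev/null;python3 f.py
python3 -m crank '[{"gripper":8,"travel":[-0.05,2.07,0],"twist":[0,0,0.0436]},{"gripper":8,"travel":[-0.05,2.07,0],"twist":[0,0,0.0436]},{"gripper":8,"travel":[-0.05,2.07,0],"twist":[0,0,0.0436]}]'>/dev/null;python3 f.py
python3 -m crank '[{"gripper":8,"travel":[-0.05,2.07,0],"twist":[0,0,0.0436]},{"gripper":8,"travel":[-0.05,2.07,0],"twist":[0,0,0.0436]},{"gripper":8,"travel":[-0.05,2.07,0],"twist":[0,0,0.0436]}]'>/dev/null;python3 f.py
python3 -m crank '[{"gripper":8,"travel":[-0.05,2.07,0],"twist":[0,0,0.0436]},{"gripper":8,"travel":[-0.05,2.07,0],"twist":[0,0,0.0436]},{"gripper":8,"travel":[-0.05,2.07,0],"twist":[0,0,0.0436]}]'>/dev/null;python3 f.py
python3 -m crank '[{"gripper":8,"travel":[-0.05,2.07,0],"twist":[0,0,0.0436]},{"gripper":8,"travel":[-0.05,2.07,0],"twist":[0,0,0.0436]},{"gripper":8,"travel":[-0.05,2.07,0],"twist":[0,0,0.0436]}]'>/dev/null;python3 f.py
```

```text
r 0.0476 ang 210.49 yaw 209.75 z 0.0644 Frad 0.38 Ftan 3.25 Fz 5.6 Tz 0.108 M/.047 5.59 grip 23.5 t 11.57
r 0.0476 ang 202.74 yaw 202.25 z 0.0643 Frad 0.61 Ftan 1.42 Fz 5.5 Tz -0.047 M/.047 0.44 grip 23.4 t 11.95
r 0.0475 ang 195.38 yaw 194.77 z 0.0644 Frad 0.91 Ftan 2.40 Fz 6.4 Tz 0.117 M/.047 4.92 grip 23.6 t 12.32
r 0.0475 ang 187.60 yaw 187.27 z 0.0644 Frad 1.12 Ftan 1.32 Fz 6.1 Tz -0.010 M/.047 1.11 grip 23.5 t 12.70
r 0.0475 ang 180.21 yaw 179.79 z 0.0643 Frad 1.10 Ftan 1.92 Fz 6.5 Tz 0.241 M/.047 7.06 grip 23.8 t 13.07
r 0.0475 ang 172.45 yaw 172.29 z 0.0643 Frad 0.23 Ftan 0.00 Fz 5.6 Tz -0.050 M/.047 -1.05 grip 23.5 t 13.45
r 0.0475 ang 165.07 yaw 164.81 z 0.0644 Frad 1.19 Ftan 1.22 Fz 5.1 Tz 0.175 M/.047 4.96 grip 23.8 t 13.82
```

```bash
python3 -m crank '[{"gripper":8,"travel":[-0.05,2.07,0],"twist":[0,0,0.0436]},{"gripper":8,"travel":[-0.05,2.07,0],"twist":[0,0,0.0436]},{"gripper":8,"travel":[-0.05,2.07,0],"twist":[0,0,0.0436]},{"gripper":8,"travel":[-0.05,2.07,0],"twist":[0,0,0.0436]},{"gripper":8,"travel":[0,0.58,0],"twist":[0,0,0.0122]},{"gripper":8,"travel":[0,0,0],"twist":[0,0,0]}]'>/dev/null;python3 f.py
python3 -m crank '[{"gripper":40,"travel":[0,0,0],"twist":[0,0,0]},{"gripper":40,"travel":[0,0,0],"twist":[0,0,0]},{"gripper":40,"travel":[0,0,0],"twist":[0,0,0]},{"gripper":40,"travel":[0,0,0],"twist":[0,0,0]},{"gripper":40,"travel":[0,0,0],"twist":[0,0,0]}]';python3 f.py
python3 - <<'E'
from h import *
im=bot.camera("wrist");cv2.imwrite("pics/w3.png",im[:,:,::-1])
a=cv2.imread("pics/w2.png").astype(int);print(np.abs(a-im[:,:,::-1])[230:400,290:360].mean())
E
```

```text
r 0.0475 ang 154.16 yaw 154.19 z 0.0644 Frad 0.21 Ftan 0.26 Fz 6.1 Tz 0.035 M/.047 1.02 grip 23.6 t 14.57
time: 15.2
ee_pos: [0.5748, -0.0432, 0.0632]
tcp_rot: [-180.0, -0.0, 154.2]
wrist_force: [0.4, -0.1, 0.9]
opening: 0.0401
grasp_force: 0.0
r 0.0480 ang 154.34 yaw 154.19 z 0.0632 Frad -0.41 Ftan -0.08 Fz 0.9 Tz -0.025 M/.047 -0.61 grip 0.0 t 15.20
10.824313725490196
```

View pics/w3.png

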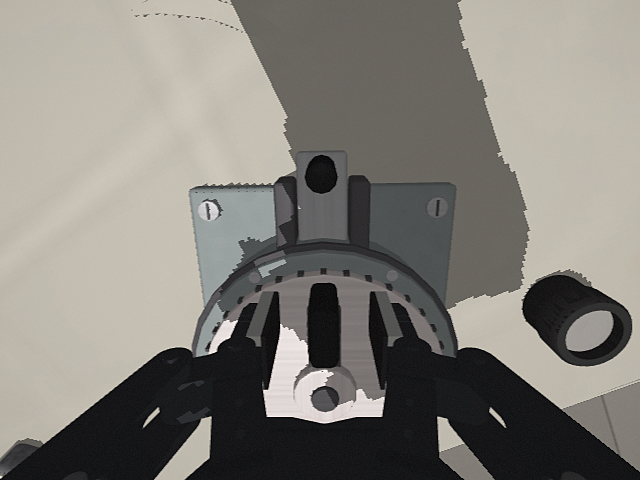

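The bar is back at the same place between the pads (column 323), at rest in click four. The lock knob is at (321,173). I'll lift, shut the fingers and come down in front of the knob.

```bash
python3 -m crank '[{"gripper":40,"travel":[0,0,-25],"twist":[0,0,0]},{"gripper":40,"travel":[0,0,-35],"twist":[0,0,0]},{"gripper":0,"travel":[0,0,-30],"twist":[0,0,0]},{"gripper":0,"travel":[0,0,-30],"twist":[0,0,0]},{"gripper":0,"travel":[45,-0.85,0],"twist":[0,0,0]},{"gripper":0,"travel":[45,-0.85,0],"twist":[0,0,-0.012]},{"gripper":0,"travel":[0,0,40],"twist":[0,0,0]},{"gripper":0,"travel":[0,0,40],"twist":[0,0,0]},{"gripper":0,"travel":[0,0,40],"twist":[0,0,0]},{"gripper":0,"travel":[0,0,27],"twist":[0,0,0]},{"gripper":0,"travel":[0,0,0],"twist":[0,0,0]},{"gripper":0,"travel":[0,0,0],"twist":[0,0,0]}]' 20;python3 f.py
python3 - <<'E'
from h import *
im=bot.camera("wrist");cv2.imwrite("pics/w4.png",im[:,:,::-1])
E
```

```text
time: 16.75
ee_pos: [0.4937, -0.0056, 0.0376]
tcp_rot: [180.0, 0.1, 154.9]
wrist_force: [0.6, 0.8, -0.8]
opening: -0.0001
grasp_force: 0.0
r 0.1373 ang 154.84 yaw 154.88 z 0.0376 Frad -0.17 Ftan -0.98 Fz -0.8 Tz 0.028 M/.047 -2.26 grip 0.0 t 16.75
```

View pics/w4.png

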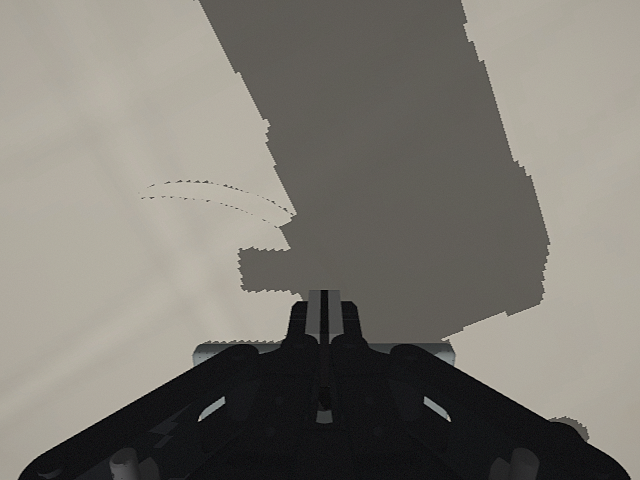

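The shut fingers are at the middle, in front of the foot plate, with the slide line at column 323. Now I'll push inward.

```bash
python3 -m crank '[{"gripper":0,"travel":[-4,0,0],"twist":[0,0,0]},{"gripper":0,"travel":[-4,0,0],"twist":[0,0,0]},{"gripper":0,"travel":[-3,0,0],"twist":[0,0,0]},{"gripper":0,"travel":[-2,0,0],"twist":[0,0,0]},{"gripper":0,"travel":[0,0,0],"twist":[0,0,0]}]'>/dev/null;python3 f.py
python3 -m crank '[{"gripper":0,"travel":[-2,0,0],"twist":[0,0,0]},{"gripper":0,"travel":[-2,0,0],"twist":[0,0,0]},{"gripper":0,"travel":[0,0,0],"twist":[0,0,0]}]'>/dev/null;python3 f.py
python3 -m crank '[{"gripper":0,"travel":[-2,0,0],"twist":[0,0,0]},{"gripper":0,"travel":[-1,0,0],"twist":[0,0,0]},{"gripper":0,"travel":[0,0,0],"twist":[0,0,0]}]'>/dev/null;python3 f.py
```

```text
r 0.1248 ang 154.97 yaw 154.87 z 0.0362 Frad 0.40 Ftan -0.14 Fz -0.0 Tz -0.013 M/.047 -0.65 grip 0.0 t 17.43
r 0.1209 ang 154.97 yaw 154.87 z 0.0362 Frad 1.38 Ftan -0.07 Fz 0.1 Tz 0.042 M/.047 0.72 grip 0.8 t 17.80
r 0.1178 ang 154.97 yaw 154.87 z 0.0362 Frad 0.71 Ftan -0.08 Fz 0.2 Tz -0.008 M/.047 -0.38 grip 0.8 t 18.18
```

```bash
python3 -m crank '[{"gripper":0,"travel":[-1.5,0,0],"twist":[0,0,0]},{"gripper":0,"travel":[-1.5,0,0],"twist":[0,0,0]}]'>/dev/null;python3 f.py
python3 -m crank '[{"gripper":0,"travel":[-1,0,0],"twist":[0,0,0]},{"gripper":0,"travel":[-1,0,0],"twist":[0,0,0]}]'>/dev/null;python3 f.py
python3 -m crank '[{"gripper":0,"travel":[-0.7,0,0],"twist":[0,0,0]},{"gripper":0,"travel":[0,0,0],"twist":[0,0,0]}]'>/dev/null;python3 f.py
```

```text
r 0.1149 ang 154.96 yaw 154.88 z 0.0362 Frad 2.87 Ftan -0.62 Fz -0.3 Tz 0.028 M/.047 -0.91 grip 1.3 t 18.43
r 0.1130 ang 154.97 yaw 154.88 z 0.0362 Frad 6.16 Ftan -0.82 Fz -0.3 Tz 0.014 M/.047 -1.67 grip 2.5 t 18.68
r 0.1129 ang 154.98 yaw 154.89 z 0.0362 Frad 6.27 Ftan -1.35 Fz 2.3 Tz 0.041 M/.047 -2.36 grip 3.3 t 18.93
```

```bash
python3 -m crank '[{"gripper":0,"travel":[-0.7,0,0],"twist":[0,0,0]},{"gripper":0,"travel":[0,0,0],"twist":[0,0,0]}]'>/dev/null;python3 f.py
python3 -m crank '[{"gripper":0,"travel":[-0.7,0,0],"twist":[0,0,0]},{"gripper":0,"travel":[0,0,0],"twist":[0,0,0]}]'>/dev/null;python3 f.py
```

```text
r 0.1129 ang 154.98 yaw 154.90 z 0.0362 Frad 10.69 Ftan -0.55 Fz 3.6 Tz 0.055 M/.047 -0.14 grip 5.1 t 19.18
r 0.1128 ang 154.98 yaw 154.91 z 0.0361 Frad 14.49 Ftan 0.83 Fz 6.5 Tz -0.007 M/.047 1.86 grip 7.0 t 19.43
```

Stopped hard. Next I'll back off, lift and check.

```bash
python3 -m crank '[{"gripper":0,"travel":[4,0,0],"twist":[0,0,0]},{"gripper":0,"travel":[16,0,0],"twist":[0,0,0]},{"gripper":0,"travel":[0,0,-40],"twist":[0,0,0]},{"gripper":0,"travel":[0,0,-60],"twist":[0,0,0]},{"gripper":0,"travel":[0,0,-60],"twist":[0,0,0]},{"gripper":0,"travel":[60,0,0],"twist":[0,0,0]},{"gripper":0,"travel":[60,0,0],"twist":[0,0,0]},{"gripper":0,"travel":[60,0,0],"twist":[0,0,0]},{"gripper":0,"travel":[0,0,0],"twist":[0,0,0]},{"gripper":0,"travel":[0,0,0],"twist":[0,0,0]}]'
python3 - <<'E'
from h import *
im=bot.camera("top")[:,:,::-1];cv2.imwrite("pics/top1.png",im)
a=cv2.imread("pics/top0.png")
f=lambda i:cv2.resize(i[140:240,285:385],None,fx=4,fy=4,interpolation=cv2.INTER_CUBIC)
cv2.imwrite("pics/cmp.png",np.hstack([f(a),f(np.ascontiguousarray(im))]))
E
```

```text
time: 20.68
ee_pos: [0.3367, 0.0679, 0.1965]
tcp_rot: [179.9, 0.1, 154.9]
wrist_force: [-0.5, -0.3, 0.0]
opening: 0.0002
grasp_force: 0.0
```

View pics/cmp.png

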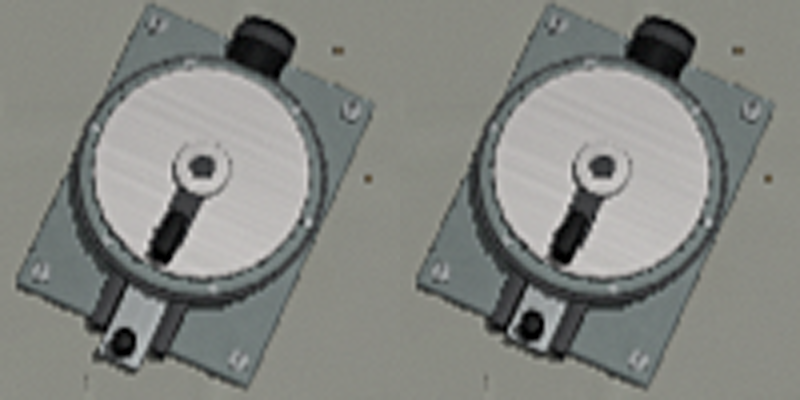

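In the before/after pair, the knob has moved from (122,342) to (131,324), about 11 to 12 mm inward, and the turret is unchanged in its click.

```bash
python3 -c "
from workcell import bot
print(bot.job_done())"
```

```text
the job is handed in; nothing more can be done
None
```

I turned the turret anticlockwise to its stop (felt at about 10 N), then back four clicks clockwise, and pushed the lock slide in until it stopped hard; the job is handed in at about 21 s with the gripper clear, though no verdict came back.

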